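# Start and run on the collar nut of a forming-die stand

### The job

Clamp the ring-shaped forming die on its green stand with the big hexagon collar nut that stands on the bench: set the nut square on the end of the threaded stud and, with it resting there, turn it backward until the thread start drops in, then run it forward all the way down onto the die. Nip it up hand-snug, about a quarter of a newton metre, without forcing the thread, and let go. Leave the other things on the bench where they are.

Things in the scene. Friction and masses are not known exactly. Their poses are not given: they have to be found in the camera images.
- nut: Loose bright-steel hexagon collar nut, 34 mm high, 0.38 kg, standing on the bench: round collar 64 mm across, 8 mm thick at the foot; above it a hexagon 26 mm high, 46 mm across flats, 53 over corners; open bore. Origin: centre of the foot face; z up the bore; x points square out of one flat (a flat every 60 degrees). Its two-start thread begins 9 mm above the foot.
- nut_hex (a point): Point on the nut's axis at mid-height of the hexagon, 21 mm above the foot; axes as the nut's.
- stand: Fixed green cast stand, a stepped slab 140 x 110 mm, 28 mm high. Origin: centre of its underside, on the stud's axis; z up. From its middle rises the dark steel stud, 30 mm over the thread, which does not turn. The angle at which its two thread starts lie (half a turn apart) differs every time, is not tied to these axes and is not measured.
- stud_end (a point): Centre of the stud's top end, 88 mm above the stand's underside, z up. The plain pilot nose below it is 21 mm in diameter, chamfered to 14 mm; the nut's bore passes it with 1.4 mm to spare all round.
- thread_start (a point): Point on the stud's axis, 70 mm above the stand's underside, where the nut's foot lies when the nut rests on the very start of the thread, z up. Set on at a chance angle the foot rests 0 to 8 mm lower. Turned backward the nut rides up to within 1 mm of this point, then drops about 6 to 7 mm, once every half turn. It has 1.6 mm axial play and stays put on the thread when let go.
- die_top (a point): Centre of the die's top face on the stud's axis, 54 mm above the stand's underside, z up. Fully home the nut's foot lies here and its top is flush with the stud's end. Once the foot meets it, about 0.6 rad of easy turning (play) remains before the nut tightens. 0.25 N m clamps with about 40 N; under 0.1 N m is not snug, over 0.4 N m is too tight (each further 0.1 rad adds about 20 N).
- die: Loose bright-steel ring die, in place round the stud, 26 mm high, 84 mm across (72 at the top), bore 36, 0.75 kg. Origin: centre of its underside; z up. The stud through it has an oiled right-hand two-start thread, pitch 8 mm, lead 16 mm a turn (2.5 mm a radian): clockwise seen from above runs the nut on, anticlockwise is backward. It turns with under 0.1 N m until tight.
- punch: Bystander: loose dark steel punch, a disc 64 mm across and 24 mm high with an upright stem 14 mm in diameter, 58 mm high in all. Origin: centre of its underside.
- block: Bystander: loose dark steel round block 54 mm across and 34 mm high, no hole. Origin: centre of its underside.
- bottle: Bystander: clear drinking bottle 60 mm across, 190 mm high. Origin: centre of its underside.
- tub: Bystander: open clear plastic tub 130 x 190 x 75 mm with brass rings in it. Origin: centre of its underside.

How it is judged:
By the outcome, as a careful person would: the job done as asked, in the order asked, and still so for the second after the job is handed in, with the robot touching nothing.
It also fails if it takes over 72 s, if anything falls off the work surface, if the arm or the gripper's body presses on something with over 40 N, if the wrist force passes 120 N, or if a joint passes its speed limit or range.

### The arm

A 6-joint arm with a two-finger parallel gripper is mounted at the origin on the work surface. World frame = base frame: x ahead of the robot, y to its left, z up, the work surface at z = 0. Lengths are in mm, angles in rad, forces in N, time in s.
With the tool pointing down it reaches from about 350 to 875 mm from the base axis. Payload 4.2 kg.
Tool frame: the origin (TCP) lies midway between the tips of the shut fingers; the grasp point (between the pads) lies 19 mm behind it; z points along the fingers, y is the line along which they close (so a half turn about z gives the same grasp; the last joint's range is limited). The gripper opens to 87 mm and grips with 3 to 60 N. Pads are 19 mm wide; open, the fingers measure 117 mm over their backs; the gripper's body (75 mm by 190 mm) begins 51 mm behind the grasp point.
Start: joints at [-1.008, 0.385, 0.008, 0, -1.194, -0.259], TCP at [186.983, -596.353, 222.55] pointing down, gripper open.
Joint ranges: [-3.14, 3.14], [-1.21, 2.06], [-1.07, 1.41], [-3.16, 2.05], [-2.99, -0.16], [-3.1, 3.1]. Speed limits (rad/s): [2.79, 2.79, 3.14, 3.14, 3.14, 3.14].

### API

Orientations are given as a unit quaternion [w, x, y, z].
In Python, from cell import r gives the robot as it stands.
- The arm moves only by the shell command python3 jog.py 'ROWS' [OPENING]. ROWS is a JSON list that holds a single list of rows (three levels of brackets), with 1 to 20 rows, each of 4 numbers: dx, dy, dz in mm, then a turn about the tool's z in rad; each row is the pose to reach, as a shift and turn from the pose commanded when the command began, along the tool's axes at that moment; what a row does not reach only later rows make up. A row lasts 1/10 s, in which the tool goes at most 50 mm and 0.15 rad, less where a joint would pass 70% of its speed; a pose out of reach is approached as far as the arm can. OPENING is the finger opening in mm, set as the command begins (- or left out keeps the last). The fingers move at their own pace and stop on an object; the grip force is fixed at half the most. Time passes only in rows, so rows that do not move let the fingers close. It prints the time, the measured TCP pose, the force, the opening and the grip force at its end. Input that does not fit is refused with a message, and nothing moves.
- r.sense(): the state, without advancing time (a new reading comes with each control period).
- r.camera(name): name is "scene" or "top" or "wrist"; returns a dict with "img" (400x640x3 uint8, red, green, blue), "mtx" (3x3 intrinsics, pixels), "k1" (the pictures are not rectified: a ray, as slopes to the right and down, at radius r is drawn at 1 + k1 r^2 times it, then the intrinsics apply), "pose" (4x4, takes a point from camera to world coordinates); the wrist camera has in their place "hand_eye" (4x4, takes a point from camera to tool coordinates, whose origin is the TCP and whose axes are the flange's). Camera axes: x right, y down, z forward; pixel columns grow to the right and rows downward; lengths in mm; the calibration is good to about 2 mm. A picture is of the moment at which its call begins: read the wrist's pose just before it. There is no depth.
- r.job_done(): hands the job in; it is judged then, once.
The state is a dict: "t": time; "joint_pos": joint angles; "qvel": joint speeds; "joint_torque": joint torques, N m; "tool_pos": TCP position; "tool_rot": TCP orientation; "wrist_force": force on the tool from outside, world axes, zero at the start; "ft_torque": the same for the moment, N m; "finger_gap": finger opening in mm; "grasp_force": force on a finger pad.
Only numpy, scipy, OpenCV 4.12 (cv2) and the standard library are available. Lean on these libraries where they do the work, as an engineer would, in place of code of your own. Each camera call takes 0.05 s, during which the arm holds its last target. There are 200 camera calls.

## Working session

There is one attempt and no reset: what is moved stays moved. The work goes in short steps, Python scripts to look and compute and a shell command to move; the robot and the scene stay as the last step left them, time stands still between calls to the robot, and variables do not carry over. Pictures are saved under pics/ and viewed, at most 10 in all, crops included, and the job is handed in when it is done.

```bash
ls; mkdir -p pics; python3 - <<'E'
from cell import r
import cv2,numpy as np
s=r.sense();print(s)
for n in ("top","scene"):
    c=r.camera(n);cv2.imwrite(f"pics/{n}0.png",c["img"][:,:,::-1]);print(n,c["mtx"],c["k1"],c["pose"])
E
```

```text
cell.py
jog.py
pics
{'t': 0.0, 'joint_pos': array([-1.00840927e+00,  3.85552642e-01,  6.64720452e-03, -4.89414910e-04,
       -1.19400143e+00, -2.58578264e-01]), 'qvel': array([-0.00051755, -0.00096953,  0.00112439,  0.0008375 , -0.0004337 ,
       -0.00160118]), 'joint_torque': array([-3.89433126e-04, -3.90661991e+01,  1.87404835e+01,  4.21977818e+00,
        1.10276396e-02, -2.14774468e-04]), 'tool_pos': array([ 186.7994321 , -595.80970633,  221.4717545 ]), 'tool_rot': array([-2.12555251e-04, -1.51231545e-01,  9.88497777e-01,  1.05836773e-03]), 'wrist_force': array([-0.69814147,  0.5186532 ,  0.2046137 ]), 'ft_torque': array([-0.01267307,  0.00162548, -0.04214913]), 'grasp_force': 0.0, 'finger_gap': 87.02314752114293}
top [[408.79550773   0.         324.21281597]
 [  0.         408.79550773 197.58365517]
 [  0.           0.           1.        ]] -0.036873579404627044 [[ 6.48839400e-03 -9.89017130e-01  1.47658448e-01  4.86141185e+02]
 [-9.99892756e-01 -4.47799305e-03  1.39435729e-02 -4.57178571e+01]
 [-1.31292189e-02 -1.47733084e-01 -9.88940119e-01  9.34553337e+02]
 [ 0.00000000e+00  0.00000000e+00  0.00000000e+00  1.00000000e+00]]
scene [[435.22555843   0.         326.45916652]
 [  0.         435.22555843 203.86646811]
 [  0.           0.           1.        ]] -0.07818268826156334 [[ 8.91961925e-01  2.86251820e-01 -3.49948311e-01  9.50942291e+02]
 [ 4.51556265e-01 -6.02365023e-01  6.58219811e-01 -6.69915512e+02]
 [-2.23800035e-02 -7.45128361e-01 -6.66545468e-01  7.20786032e+02]
 [ 0.00000000e+00  0.00000000e+00  0.00000000e+00  1.00000000e+00]]
```
View pics/top0.png

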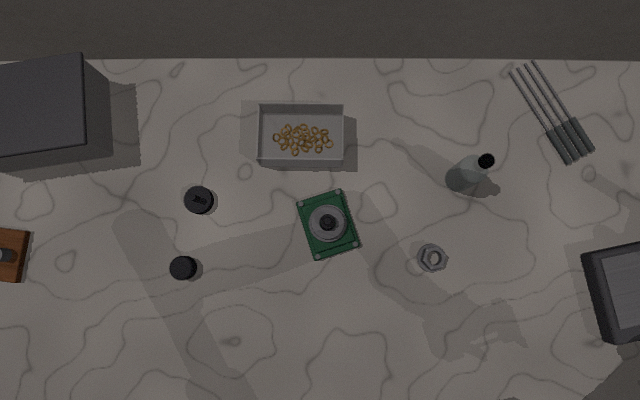

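View pics/scene0.png

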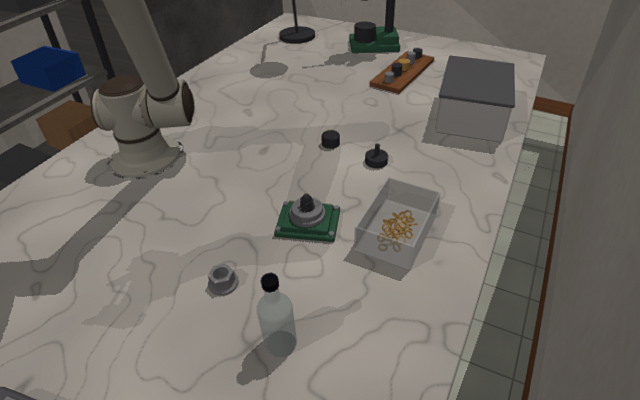

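The top view shows the nut at about (432,257), the stand and die at (328,224), the tub at (300,135) and the bottle at (470,175). In the scene view the nut is at (222,277) and the stud tip at (307,198).

```bash
cat > h.py <<'E'
import numpy as np,cv2
from scipy.spatial.transform import Rotation as R
from cell import r
def tool(s=None):
    s=s or r.sense(); T=np.eye(4); w,x,y,z=s["tool_rot"]
    T[:3,:3]=R.from_quat([x,y,z,w]).as_matrix(); T[:3,3]=s["tool_pos"]; return T
def cam(n):
    T=tool(); c=r.camera(n)
    c["P"]=T@c["hand_eye"] if n=="wrist" else c["pose"]; return c
def ray(c,uv):
    K=c["mtx"];d=np.array([(uv[0]-K[0,2])/K[0,0],(uv[1]-K[1,2])/K[1,1]]);u=d.copy()
    for _ in range(20):u=d/(1+c["k1"]*(u@u))
    return c["P"][:3,3],c["P"][:3,:3]@np.array([u[0],u[1],1.])
def onz(c,uv,z):
    o,d=ray(c,uv);return o+d*(z-o[2])/d[2]
def proj(c,p):
    q=np.linalg.inv(c["P"])@np.append(p,1);u=q[:2]/q[2];u=u*(1+c["k1"]*(u@u));return c["mtx"][:2,:2]@u+c["mtx"][:2,2]
def rel(p,T=None):
    "world point in tool axes"
    T=tool() if T is None else T
    return T[:3,:3].T@(np.asarray(p)-T[:3,3])
def tri(rays):
    A=0;b=0
    for o,d in rays:
        d=d/np.linalg.norm(d);M=np.eye(3)-np.outer(d,d);A=A+M;b=b+M@o
    return np.linalg.solve(A,b)
E
python3 - <<'E'
from h import *
t=cam("top");s=cam("scene")
print("nut",onz(t,(432,257),34),onz(s,(222,273),34),tri([ray(t,(432,257)),ray(s,(222,273))]))
print("stud",onz(t,(327,222),88),onz(s,(307,197),88),tri([ray(t,(327,222)),ray(s,(307,197))]))
print("bottle",onz(t,(486,161),190))
w=cam("wrist");print(w["hand_eye"],w["mtx"],w["k1"])
im=t["img"];cv2.imwrite("pics/c.png",cv2.resize(np.hstack([t["img"][170:290,290:470],s["img"][170:290,190:370]]),None,fx=2.2,fy=2.2,interpolation=2)[:,:,::-1])
E
```

```text
nut [ 490.70724694 -268.85958786   34.        ] [ 493.53689416 -271.36169279   34.        ] [ 490.96115394 -269.51519945   30.53407885]
stud [561.32681641 -39.89983025  88.        ] [569.25725902 -43.18341573  88.        ] [563.76077793 -38.54133279  81.81061566]
bottle [ 667.78698219 -337.06975409  190.        ]
[[-1.53393208e-03 -9.69847799e-01 -2.43706573e-01  6.49367904e+01]
 [ 9.99998822e-01 -1.47519280e-03 -4.23533016e-04  7.34883175e-01]
 [ 5.12483804e-05 -2.43706936e-01  9.69848920e-01 -1.61607615e+02]
 [ 0.00000000e+00  0.00000000e+00  0.00000000e+00  1.00000000e+00]] [[356.89313555   0.         321.75638969]
 [  0.         356.89313555 198.71401705]
 [  0.           0.           1.        ]] -0.05447668035664473
```

```bash
python3 - <<'E'
from h import *
T=tool();print(T.round(3));print(rel([491,-269,150]))
E
```

```text
[[-9.54000e-01 -2.99000e-01 -0.00000e+00  1.86892e+02]
 [-2.99000e-01  9.54000e-01  1.00000e-03 -5.96117e+02]
 [ 0.00000e+00  1.00000e-03 -1.00000e+00  2.22056e+02]
 [ 0.00000e+00  0.00000e+00  0.00000e+00  1.00000e+00]]
[-388.02328233  221.12696857   72.25013014]
```

View pics/c.png

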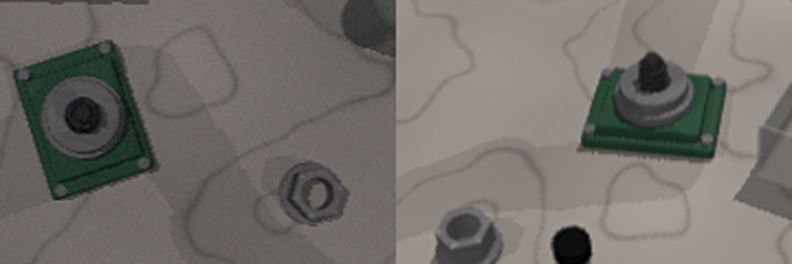

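```bash
python3 jog.py '[[[-43, 24, 8, 0], [-86, 49, 16, 0], [-129, 73, 24, 0], [-172, 98, 32, 0], [-215, 122, 40, 0], [-258, 147, 48, 0], [-301, 171, 56, 0], [-344, 196, 64, 0], [-388, 221, 72, 0], [-388, 221, 72, 0], [-388, 221, 72, 0], [-388, 221, 72, 0], [-388, 221, 72, 0]]]' 87; python3 - <<'E'
from h import *
c=cam("wrist");np.savez("w1",P=c["P"],mtx=c["mtx"],k1=c["k1"],img=c["img"]);cv2.imwrite("pics/w1.png",c["img"][:,:,::-1]);print(r.sense()["joint_pos"],proj(c,[491,-269,34]))
E
```

```text
t: 1.55
tool_pos: [490.3, -270.4, 150.8]
tool_rot: [0.0, -0.15, 0.989, -0.0]
wrist_force: [0.5, -1.3, -0.3]
finger_gap: 86.8
grasp_force: 0.0
[-2.14694195e-01  3.37654170e-01 -2.56906778e-01  1.56741504e-05
 -9.75826461e-01 -1.05440305e+00] [322.4117686  193.91915559]
```

View pics/w1.png

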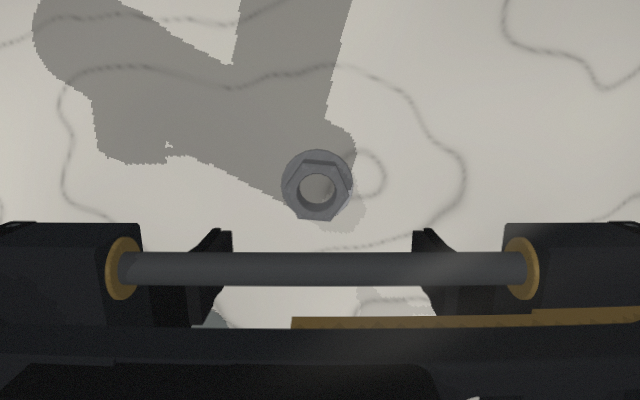

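The wrist view shows the nut at about (317,187), bore centre at (318,189), collar radius about 35 px. I'll enlarge it to get the hexagon's angle.

```bash
python3 - <<'E'
import numpy as np,cv2
im=np.load("w1.npz")["img"][135:240,265:370]
g=cv2.cvtColor(im,cv2.COLOR_RGB2GRAY);g=cv2.createCLAHE(3,(2,2)).apply(g)
cv2.imwrite("pics/w1c.png",np.hstack([cv2.resize(cv2.convertScaleAbs(im[:,:,::-1],alpha=1.6),None,fx=3.8,fy=5,interpolation=2),cv2.cvtColor(cv2.resize(g,None,fx=3.8,fy=5,interpolation=2),8)]))
E
```

```text
(no output)
```

View pics/w1c.png

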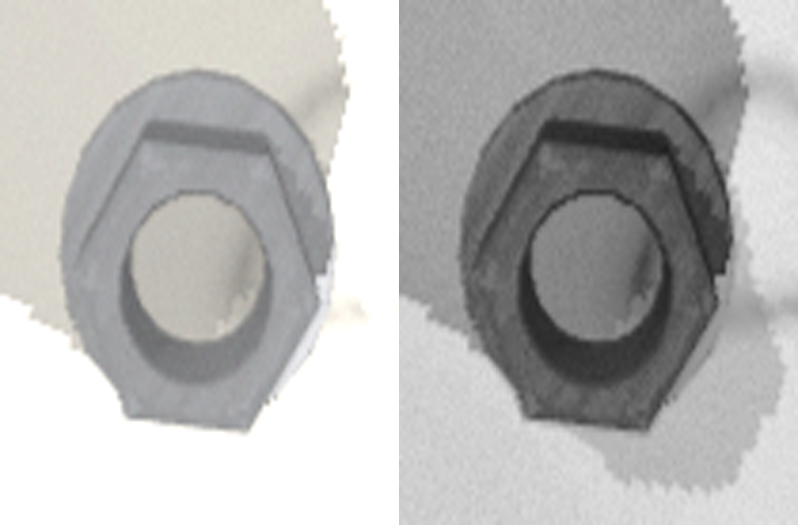

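Crop: the six top-face corners of the hexagon are at (145,140), (268,153), (320,297), (247,431), (127,416) and (72,275) in crop pixels.

```bash
python3 - <<'E'
from h import *
d=np.load("w1.npz");c={k:d[k] for k in("P","mtx","k1")}
q=[(145,140),(268,153),(320,297),(247,431),(127,416),(72,275)]
p=np.array([onz(c,(265+x/3.8-.4,135+y/5-.4),34) for x,y in q])
ctr=p.mean(0);v=p-ctr;print(ctr,np.linalg.norm(v[:,:2],axis=1))
T=tool()
a=np.arctan2(v[:,1],v[:,0]);m=np.angle(np.exp(1j*6*a).mean())/6  # corner dir mod 60deg
print("corner",m,"tool y dir",np.arctan2(T[1,1],T[0,1]), "x",np.arctan2(T[1,0],T[0,0]))
f=m+np.pi/6
print("flat normal - tooly mod60:",(f-np.arctan2(T[1,1],T[0,1])+np.pi/6)%(np.pi/3)-np.pi/6)
for z in(21,):print(rel([*ctr[:2],z]))
E
```

```text
[ 490.95686508 -274.13725625   34.        ] [25.94498371 26.26808786 26.11629935 26.43500218 26.27527996 26.26583814]
corner -0.3080384032689098 tool y dir 1.8725041581374575 x -2.839884747803105
flat normal - tooly mod60: 0.4374513165851267
[  0.51925167  -3.66116645 129.87407566]
```

```bash
python3 jog.py '[[[0, -1, 20, -0.1], [0, -2, 40, -0.2], [0, -3, 60, -0.3], [0, -4, 80, -0.4], [0.5, -3.7, 100, -0.437], [0.5, -3.7, 110, -0.437], [0.5, -3.7, 120, -0.437], [0.5, -3.7, 120, -0.437], [0.5, -3.7, 120, -0.437], [0.5, -3.7, 120, -0.437], [0.5, -3.7, 120, -0.437]]]'; python3 - <<'E'
from h import *
for i in range(4):
    c=cam("wrist");T=tool();print(T[:3,3],np.arctan2(T[1,1],T[0,1]),T[:2,2],r.sense()["wrist_force"])
cv2.imwrite("pics/w2.png",c["img"][:,:,::-1]);print(rel([490.96,-274.14,11],T))
E
```

```text
t: 2.7
tool_pos: [492.3, -273.2, 31.4]
tool_rot: [0.001, -0.362, 0.932, -0.001]
wrist_force: [0.2, 1.1, -0.5]
finger_gap: 86.9
grasp_force: 0.0
[ 492.19101988 -273.13363954   31.25389737] 2.3116911991208475 [ 0.00136231 -0.00034081] [-0.06370575  0.52026103 -0.15899655]
[ 492.09817524 -273.12915985   31.14177319] 2.3116693876771848 [ 0.00114882 -0.00028392] [ 0.1280657  -0.7926      0.68425287]
[ 491.98674491 -273.10270202   31.00019317] 2.311649143279899 [ 0.0008372  -0.00020108] [-0.19761946  0.00447703 -0.54786623]
[ 491.90762386 -273.06389172   30.88181042] 2.311610319365034 [ 0.00063135 -0.00012163] [ 0.60878444 -0.41506916 -0.0576463 ]
[ 1.43315415 -0.14428456 19.88133891]
```

View pics/w2.png

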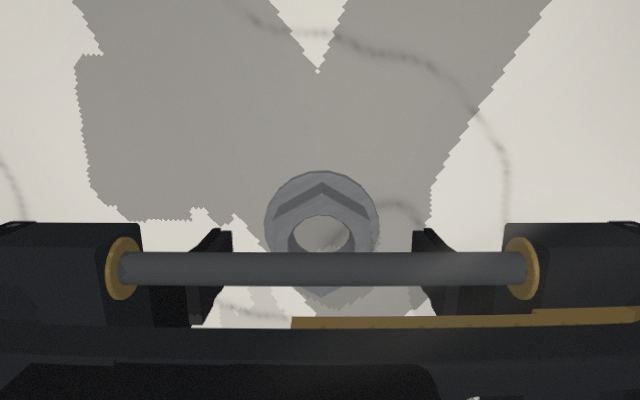

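The nut is centred between the fingers at (321,230), with a corner pointing up the image, so the flats face the pads. I'll go down and grip.

```bash
python3 jog.py '[[[1.2, 0, 8, 0], [1.2, 0, 14, 0], [1.2, 0, 19, 0], [1.2, 0, 19, 0], [1.2, 0, 19, 0], [1.2, 0, 19, 0], [1.2, 0, 19, 0]]]'; python3 jog.py '[[[0, 0, 0, 0], [0, 0, 0, 0], [0, 0, 0, 0], [0, 0, 0, 0], [0, 0, 0, 0], [0, 0, 0, 0], [0, 0, 0, 0], [0, 0, 0, 0], [0, 0, 0, 0], [0, 0, 0, 0]]]' 40
```

```text
t: 3.6
tool_pos: [491.1, -273.9, 11.8]
tool_rot: [0.0, -0.362, 0.932, -0.0]
wrist_force: [-0.7, 0.2, -0.6]
finger_gap: 87.0
grasp_force: 0.0
t: 4.6
tool_pos: [491.1, -274.0, 11.6]
tool_rot: [0.0, -0.362, 0.932, -0.0]
wrist_force: [1.3, 0.2, 0.2]
finger_gap: 45.9
grasp_force: 30.0
```

```bash
python3 jog.py '[[[0, 0, -10, 0], [0, 0, -30, 0], [0, 0, -60, 0], [0, 0, -95, 0], [-20, 10, -130, 0], [-55, 25, -138, 0], [-95, 44, -138, 0], [-140, 64, -138, 0], [-185, 85, -138, 0], [-225, 104, -138, 0], [-255, 117, -138, 0], [-272, 125, -138, 0], [-272, 125, -138, 0], [-272, 125, -138, 0], [-272, 125, -138, 0], [-272, 125, -138, 0], [-272, 125, -138, 0], [-272, 125, -138, 0]]]'; python3 - <<'E'
from h import *
c=cam("wrist");np.savez("w3",P=c["P"],mtx=c["mtx"],k1=c["k1"],img=c["img"]);print(r.sense()["joint_pos"],r.sense()["tool_pos"],r.sense()["wrist_force"])
cv2.imwrite("pics/w3.png",c["img"][:,:,::-1])
E
```

```text
t: 6.4
tool_pos: [607.0, 1.2, 149.7]
tool_rot: [-0.0, -0.361, 0.932, 0.0]
wrist_force: [-0.6, 0.3, -4.1]
finger_gap: 45.6
grasp_force: 30.0
[ 2.68666312e-01  4.13312330e-01 -1.40425828e-01 -8.43766255e-05
 -1.01705493e+00 -1.09939993e+00] [607.05393159   1.41260588 149.64724023] [-0.27725473 -0.19168381 -3.57755195]
```

View pics/w3.png

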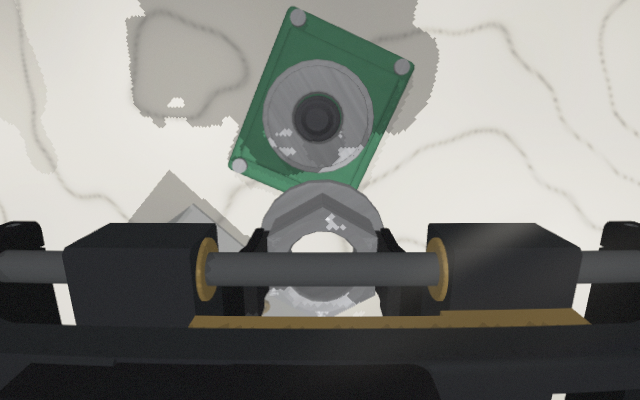

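The wrist view shows the held nut at (322,235) and the stud tip at about (318,117), die ring round it and green stand square to neither axis. I'll refine the tip and collar.

```bash
python3 - <<'E'
import numpy as np,cv2
im=np.load("w3.npz")["img"]
a=im[80:155,275:360]; b=im[170:260,250:395]
f=lambda x,al,s:cv2.resize(cv2.convertScaleAbs(x[:,:,::-1],alpha=al),None,fx=s,fy=s,interpolation=2)
A=f(a,2.5,4);B=f(b,1.3,3);h=max(A.shape[0],B.shape[0])
pad=lambda x:cv2.copyMakeBorder(x,0,h-x.shape[0],0,0,0)
cv2.imwrite("pics/w3c.png",np.hstack([pad(A),pad(B)]));print(A.shape,B.shape)
E
```

```text
(300, 340, 3) (270, 435, 3)
```

View pics/w3c.png

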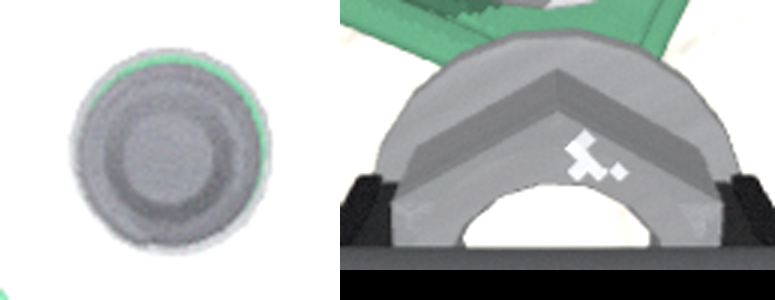

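The tip's flat face is centred at (316.6,119.1) px in the full image; the nut's front top corner is at (322,207) and the bore's front rim at (322,231).

```bash
python3 - <<'E'
from h import *
d=np.load("w3.npz");c={k:d[k] for k in("P","mtx","k1")}
T=tool();he=np.linalg.inv(T)@c["P"]
ct=dict(c,P=he)
print("corner->axis x",onz(ct,(322,207),-22.4)-[26.3,0,0]);print("bore",onz(ct,(322,231),-22.4)-[11.9,0,0])
w=onz(c,(316.6,119.1),88);print("stud",w,rel(w,T));w2=onz(c,(317,118.4),82);print(w2)
print(T[:3,3],T[:3,2])
E
```

```text
corner->axis x [  0.16020386   0.1318714  -22.4       ]
bore [  4.31042127   0.11503442 -22.4       ]
stud [565.514293   -40.72133462  88.        ] [59.08836748 -3.10768203 61.6449502 ]
[565.1988944  -40.78481826  82.        ]
[607.05393159   1.41260588 149.64724023] [-1.59294579e-05  7.00522977e-05 -9.99999997e-01]
```

```bash
python3 jog.py '[[[20, -1, 0, 0], [40, -2, 10, 0], [55, -3, 20, 0], [59, -3.2, 30, 0], [59, -3.2, 40, 0], [59, -3.2, 44, 0], [59, -3.2, 44, 0], [59, -3.2, 44, 0], [59, -3.2, 44, 0], [59, -3.2, 44, 0], [59, -3.2, 44, 0], [59, -3.2, 44, 0]]]'; python3 - <<'E'
from h import *
for n in("scene","top"):
    c=cam(n)
    a=c["img"][140:240,240:360] if n=="scene" else c["img"][165:265,270:390]
    if n=="scene":A=a
    p=[566,-41,88];print(n,proj(c,p))
cv2.imwrite("pics/s1.png",cv2.convertScaleAbs(cv2.resize(np.hstack([A,a]),None,fx=3.3,fy=4,interpolation=2)[:,:,::-1],alpha=1.5))
print(r.sense()["tool_pos"],r.sense()["wrist_force"])
E
```

```text
t: 7.65
tool_pos: [565.9, -40.2, 105.7]
tool_rot: [0.0, -0.362, 0.932, -0.0]
wrist_force: [0.6, -0.3, -2.4]
finger_gap: 45.4
grasp_force: 30.0
scene [306.19140465 196.0105644 ]
top [327.54203345 219.75845137]
[565.85780517 -40.26440835 105.64995028] [-0.40489806 -0.25668601 -3.71478297]
```

View pics/s1.png

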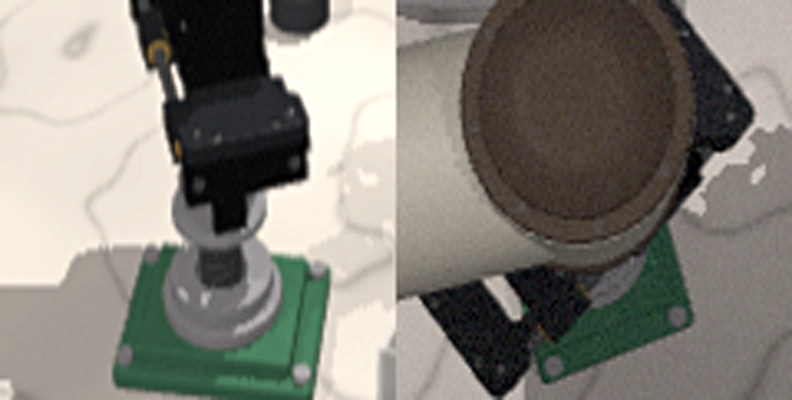

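The scene crop shows the held nut squarely above the stud, collar around (219,212) in the crop. I'll lower it.

```bash
python3 jog.py '[[[0.6, 0.2, 5, 0], [0.6, 0.2, 10, 0], [0.6, 0.2, 15, 0], [0.6, 0.2, 19, 0], [0.6, 0.2, 19, 0], [0.6, 0.2, 19, 0], [0.6, 0.2, 19, 0], [0.6, 0.2, 19, 0], [0.6, 0.2, 19, 0], [0.6, 0.2, 19, 0]]]'
```

```text
t: 8.75
tool_pos: [565.3, -40.5, 86.7]
tool_rot: [0.0, -0.362, 0.932, -0.0]
wrist_force: [-0.7, 0.7, -3.9]
finger_gap: 45.3
grasp_force: 30.0
```

```bash
python3 jog.py '[[[0, 0, 2, 0], [0, 0, 4, 0], [0, 0, 5, 0], [0, 0, 5, 0], [0, 0, 5, 0], [0, 0, 5, 0], [0, 0, 5, 0]]]'; python3 jog.py '[[[0, 0, 1, 0], [0, 0, 2, 0], [0, 0, 2, 0], [0, 0, 2, 0], [0, 0, 2, 0], [0, 0, 2, 0]]]'
```

```text
t: 9.45
tool_pos: [565.3, -40.5, 81.6]
tool_rot: [0.0, -0.362, 0.932, -0.0]
wrist_force: [0.1, 0.5, -4.9]
finger_gap: 45.8
grasp_force: 30.0
t: 10.05
tool_pos: [565.3, -40.5, 79.6]
tool_rot: [0.0, -0.362, 0.932, -0.0]
wrist_force: [0.4, -0.4, -4.0]
finger_gap: 45.8
grasp_force: 30.0
```

```bash
for i in 1 2; do python3 jog.py '[[[0, 0, 1, 0], [0, 0, 1, 0], [0, 0, 1, 0], [0, 0, 1, 0], [0, 0, 1, 0]]]' | grep -E "pos|force"; done
```

```text
tool_pos: [565.3, -40.5, 78.6]
wrist_force: [0.0, -0.5, -4.2]
grasp_force: 30.0
tool_pos: [565.3, -40.5, 77.6]
wrist_force: [-0.4, -0.6, -4.5]
grasp_force: 30.0
```

```bash
python3 jog.py '[[[0, 0, 1, 0], [0, 0, 1, 0], [0, 0, 1, 0], [0, 0, 1, 0], [0, 0, 1, 0]]]' | grep -E "pos|force"; python3 jog.py '[[[0, 0, 0.7, 0], [0, 0, 0.7, 0], [0, 0, 0.7, 0], [0, 0, 0.7, 0], [0, 0, 0.7, 0]]]' | grep -E "pos|force"
```

```text
tool_pos: [565.3, -40.5, 76.5]
wrist_force: [-0.3, 0.9, -4.6]
grasp_force: 30.0
tool_pos: [565.2, -40.5, 75.8]
wrist_force: [-0.7, -0.1, -3.6]
grasp_force: 30.0
```

```bash
for i in 1 2; do python3 jog.py '[[[0, 0, 0.7, 0], [0, 0, 0.7, 0], [0, 0, 0.7, 0], [0, 0, 0.7, 0], [0, 0, 0.7, 0]]]' | grep -E "pos|force"; done
```

```text
tool_pos: [565.4, -40.6, 75.6]
wrist_force: [-1.1, -0.9, 2.0]
grasp_force: 30.0
tool_pos: [565.4, -40.5, 75.5]
wrist_force: [-3.6, 0.4, 6.6]
grasp_force: 30.0
```

```bash
python3 jog.py '[[[0, 0, -0.25, -0.1], [0, 0, -0.5, -0.2], [0, 0, -0.75, -0.3], [0, 0, -1, -0.4], [0, 0, -1.25, -0.5], [0, 0, -1.5, -0.6], [0, 0, -1.5, -0.6], [0, 0, -1.5, -0.6], [0, 0, -1.5, -0.6]]]'; python3 -c "
from h import *;s=r.sense();print(s['ft_torque'],s['joint_pos'])"
```

```text
t: 13.95
tool_pos: [566.1, -40.6, 77.0]
tool_rot: [0.001, -0.621, 0.784, -0.001]
wrist_force: [-2.0, -0.4, 5.7]
finger_gap: 45.9
grasp_force: 30.0
[0.10354147 0.69893868 0.03743733] [ 0.21429001  0.4337157  -0.32388351  0.00091718 -0.81136847 -0.44661864]
```

```bash
python3 jog.py '[[[0, 0, -0.25, -0.1], [0, 0, -0.5, -0.2], [0, 0, -0.75, -0.3], [0, 0, -1, -0.4], [0, 0, -1.25, -0.5], [0, 0, -1.5, -0.6], [0, 0, -1.5, -0.6], [0, 0, -1.5, -0.6]]]'; python3 jog.py '[[[0, 0, -0.25, -0.1], [0, 0, -0.5, -0.2], [0, 0, -0.75, -0.3], [0, 0, -0.75, -0.3], [0, 0, -0.75, -0.3]]]'
```

```text
t: 14.75
tool_pos: [565.5, -40.7, 78.4]
tool_rot: [-0.0, 0.825, -0.566, 0.0]
wrist_force: [-2.7, 0.1, 5.9]
finger_gap: 45.8
grasp_force: 30.0
t: 15.25
tool_pos: [565.6, -40.3, 79.0]
tool_rot: [-0.0, 0.9, -0.436, 0.0]
wrist_force: [-3.1, 1.6, 5.7]
finger_gap: 45.7
grasp_force: 30.0
```

```bash
for i in 1 2 3; do python3 jog.py '[[[0, 0, -0.25, -0.1], [0, 0, -0.5, -0.2], [0, 0, -0.5, -0.2], [0, 0, -0.5, -0.2]]]' | grep -E "pos|wrist"; done
```

```text
tool_pos: [565.4, -40.1, 79.5]
wrist_force: [-3.7, 2.5, 6.5]
tool_pos: [565.0, -40.4, 79.8]
wrist_force: [-4.4, 1.7, 4.9]
tool_pos: [564.7, -40.3, 80.2]
wrist_force: [-3.6, 1.5, 6.2]
```

```bash
for i in 1 2; do python3 jog.py '[[[0, 0, -0.2, -0.1], [0, 0, -0.4, -0.2], [0, 0, -0.4, -0.2], [0, 0, -0.4, -0.2]]]' | grep -E "pos|wrist"; done
```

```text
tool_pos: [564.8, -40.9, 80.0]
wrist_force: [-2.6, -1.0, 3.0]
tool_pos: [564.7, -40.7, 79.4]
wrist_force: [-1.0, 0.1, -4.5]
```

```bash
python3 jog.py '[[[0, 0, 0, -0.1], [0, 0, 1, -0.1], [0, 0, 2, -0.1], [0, 0, 3, -0.1], [0, 0, 3, -0.1], [0, 0, 3, -0.1]]]'| grep -E "pos|wrist"; for i in 1 2 ; do python3 jog.py '[[[0, 0, 1, 0], [0, 0, 1, 0], [0, 0, 1, 0], [0, 0, 1, 0]]]' | grep -E "pos|wrist"; done; python3 jog.py '[[[0, 0, 0.5, 0], [0, 0, 0.5, 0], [0, 0, 0.5, 0], [0, 0, 0.5, 0]]]' | grep -E "pos|wrist"
```

```text
tool_pos: [565.0, -40.6, 77.2]
wrist_force: [-1.5, -0.6, -4.1]
tool_pos: [565.1, -40.6, 76.4]
wrist_force: [-0.9, -1.6, -4.0]
tool_pos: [565.1, -40.6, 75.5]
wrist_force: [-1.3, -2.8, -3.4]
tool_pos: [565.2, -40.6, 75.2]
wrist_force: [-1.8, -1.1, 0.4]
```

```bash
python3 jog.py '[[[0, 0, 0.25, 0.1], [0, 0, 0.5, 0.2], [0, 0, 0.75, 0.3], [0, 0, 1, 0.4], [0, 0, 1, 0.4], [0, 0, 1, 0.4], [0, 0, 1, 0.4]]]'| grep -E "pos|wrist|rot"; python3 jog.py '[[[0, 0, 0.25, 0.1], [0, 0, 0.5, 0.2], [0, 0, 0.75, 0.3], [0, 0, 1, 0.4], [0, 0, 1.25, 0.5], [0, 0, 1.5, 0.6], [0, 0, 1.5, 0.6], [0, 0, 1.5, 0.6]]]'| grep -E "pos|wrist|rot"; python3 -c "
from h import *;s=r.sense();print(s['ft_torque'],s['joint_pos'],s['t'])"
```

```text
tool_pos: [564.6, -40.6, 73.5]
tool_rot: [0.0, 0.995, -0.1, -0.001]
wrist_force: [-3.1, -2.5, -4.8]
tool_pos: [565.1, -40.4, 72.3]
tool_rot: [-0.0, 0.921, -0.389, -0.0]
wrist_force: [-4.1, -2.3, -4.2]
[-0.56549412  1.04587708 -0.01705075] [ 2.14480554e-01  4.39412596e-01 -3.28686236e-01 -4.11439460e-04
 -8.03073691e-01  5.58333442e-01] 20.55
```

```bash
python3 jog.py '[[[0, 0, 0.25, 0.1], [0, 0, 0.5, 0.2], [0, 0, 0.75, 0.3], [0, 0, 1, 0.4], [0, 0, 1.25, 0.5], [0, 0, 1.5, 0.6], [0, 0, 1.75, 0.7], [0, 0, 2, 0.8], [0, 0, 2.25, 0.9], [0, 0, 2.5, 1], [0, 0, 2.5, 1], [0, 0, 2.5, 1]]]'| grep -E "pos|wrist|rot"; python3 jog.py '[[[0, 0, 0.25, 0.1], [0, 0, 0.5, 0.2], [0, 0, 0.75, 0.3], [0, 0, 1, 0.4], [0, 0, 1.25, 0.5], [0, 0, 1.5, 0.6], [0, 0, 1.5, 0.6], [0, 0, 1.5, 0.6], [0, 0, 1.5, 0.6]]]'| grep -E "pos|wrist|rot"; python3 -c "
from h import *;s=r.sense();print(s['ft_torque'],s['joint_pos'][5],s['t'])"
```

```text
tool_pos: [565.9, -40.1, 70.2]
tool_rot: [0.001, -0.623, 0.783, -0.0]
wrist_force: [-2.2, -0.1, -3.2]
tool_pos: [566.1, -40.2, 68.8]
tool_rot: [0.001, -0.363, 0.932, -0.0]
wrist_force: [0.1, -0.0, -3.5]
[0.01189673 0.06033743 0.01347824] -1.0420507525073317 22.65
```

```bash
python3 jog.py '[[[0, 0, 0, 0], [0, 0, 0, 0], [0, 0, 0, 0], [0, 0, 0, 0], [0, 0, 0, 0], [0, 0, 0, 0]]]' 70| grep -E "pos|wrist|gap"; python3 jog.py '[[[0, 0, 0, -0.15], [0, 0, 0, -0.3], [0, 0, 0, -0.45], [0, 0, 0, -0.6], [0, 0, 0, -0.75], [0, 0, 0, -0.9], [0, 0, 0, -1.05], [0, 0, 0, -1.2], [0, 0, 0, -1.35], [0, 0, 0, -1.5], [0, 0, 0, -1.65], [0, 0, 0, -1.8], [0, 0, 0, -1.95], [0, 0, 0, -2.094], [0, 0, 0, -2.094], [0, 0, 0, -2.094], [0, 0, 0, -2.094], [0, 0, 0, -2.094], [0, 0, 0, -2.094]]]'| grep -E "pos|wrist|gap|rot"; python3 -c "
from h import *
s=r.sense();print(s['ft_torque'],s['joint_pos'][5],s['t']);c=cam('scene');A=c['img'][140:240,240:360];c=cam('wrist');A=cv2.resize(A,None,fx=3.3,fy=4);B=cv2.resize(c['img'][130:330,220:420],(400,400))
cv2.imwrite('pics/s2.png',np.hstack([A,B])[:,:,::-1])"
```

```text
tool_pos: [565.3, -40.5, 68.6]
wrist_force: [0.3, -0.2, 0.6]
finger_gap: 69.8
tool_pos: [565.2, -40.5, 68.5]
tool_rot: [0.0, 0.988, -0.153, -0.0]
wrist_force: [0.7, 0.5, -0.1]
finger_gap: 69.9
[-0.11629015  0.19761495  0.00844002] 1.0489849018043842 25.15
```

View pics/s2.png

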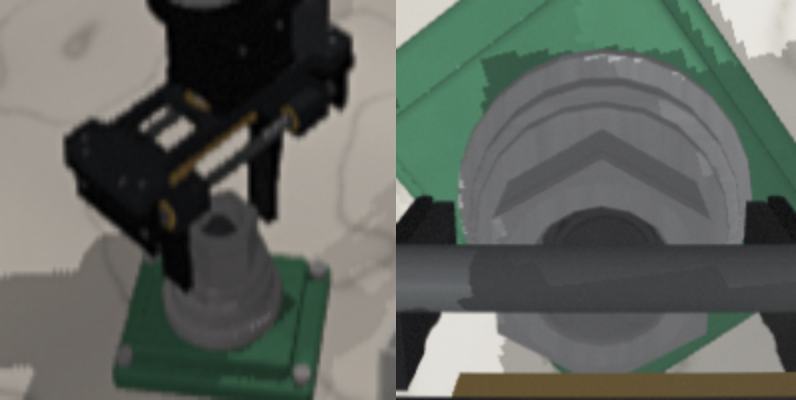

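The nut sits on the stud just above the die, with its hexagon corner at (601,130) in the crop, so the flats face the pads again. I'll regrip and run it on.

```bash
python3 jog.py '[[[0, 0, 0, 0], [0, 0, 0, 0], [0, 0, 0, 0], [0, 0, 0, 0], [0, 0, 0, 0], [0, 0, 0, 0]]]' 40| grep -E "pos|wrist|gap|grasp"; python3 -c "
from h import *;s=r.sense();print(s['ft_torque'])";python3 jog.py '[[[0, 0, 0.25, 0.1], [0, 0, 0.5, 0.2], [0, 0, 0.75, 0.3], [0, 0, 1, 0.4], [0, 0, 1.25, 0.5], [0, 0, 1.5, 0.6], [0, 0, 1.75, 0.7], [0, 0, 1.75, 0.7], [0, 0, 1.75, 0.7], [0, 0, 1.75, 0.7]]]'| grep -E "pos|wrist|rot";python3 -c "
from h import *;s=r.sense();print(s['ft_torque'],s['joint_pos'][5],s['t'])"
```

```text
tool_pos: [565.2, -40.6, 68.5]
wrist_force: [0.2, -0.9, 0.1]
finger_gap: 45.8
grasp_force: 30.0
[-0.25465624  0.23261656  0.00045232]
tool_pos: [565.2, -40.6, 66.8]
tool_rot: [-0.0, 0.876, -0.482, -0.0]
wrist_force: [0.1, -0.5, 0.5]
[-0.17853321  0.16418381 -0.02528004] 0.3510362724261496 26.85
```

```bash
cat > f.py <<'E'
from h import *
t=[];f=[];z=[]
s=r.sense();print('F',s['wrist_force'].round(1),'T',s['ft_torque'].round(3),'z',s['tool_pos'][2].round(2),'j6',s['joint_pos'][5].round(3),'g',round(s['finger_gap'],1),s['t'])
E
python3 jog.py '[[[0, 0, 0.25, 0.1], [0, 0, 0.5, 0.2], [0, 0, 0.5, 0.2], [0, 0, 0.5, 0.2], [0, 0, 0.5, 0.2]]]' >/dev/null; python3 f.py;python3 jog.py '[[[0, 0, 0.25, 0.1], [0, 0, 0.5, 0.2], [0, 0, 0.5, 0.2], [0, 0, 0.5, 0.2], [0, 0, 0.5, 0.2]]]' >/dev/null; python3 f.py
```

```text
F [-2.8  0.4  6.2] T [0.294 1.08  0.059] z 66.68 j6 0.152 g 45.9 27.35
F [-3.7  0.7  6.6] T [0.255 1.026 0.038] z 66.59 j6 -0.048 g 45.8 27.85
```

```bash
for i in 1 2; do python3 jog.py '[[[0, 0, -0.1, 0.05], [0, 0, -0.2, 0.1], [0, 0, -0.2, 0.1], [0, 0, -0.2, 0.1], [0, 0, -0.2, 0.1]]]' >/dev/null; python3 f.py; done
```

```text
F [-3.8  0.1  5.8] T [0.279 0.991 0.001] z 66.62 j6 -0.149 g 45.6 28.35
F [-3.7  0.6  5.2] T [ 0.323  0.897 -0.014] z 66.6 j6 -0.249 g 45.7 28.85
```

```bash
cat > f.py <<'E'
from h import *
t=[];f=[]
for i in range(4):
    s=r.sense();t.append(s['ft_torque'][2]);f.append(s['wrist_force'])
    if i<3:r.camera('top')
print('F',np.mean(f,0).round(1),'Tz',np.mean(t).round(3),'z',s['tool_pos'][2].round(2),'j6',s['joint_pos'][5].round(3),s['t'])
E
for i in 1 2; do python3 jog.py '[[[0, 0, 0, 0.05], [0, 0, 0, 0.1], [0, 0, 0, 0.1], [0, 0, 0, 0.1]]]' >/dev/null; python3 f.py; done
```

```text
F [-4.4  0.5  5.9] Tz -0.063 z 66.59 j6 -0.348 29.4
F [-3.9  0.4  5.3] Tz 0.014 z 66.48 j6 -0.448 29.95
```

```bash
for i in 1 2; do python3 jog.py '[[[0, 0, 0, 0.05], [0, 0, 0, 0.1], [0, 0, 0, 0.1], [0, 0, 0, 0.1]]]' >/dev/null; python3 f.py; done
```

```text
F [-3.5 -1.2  4.8] Tz 0.072 z 66.41 j6 -0.549 30.5
F [-2.1 -4.3  5.2] Tz 0.464 z 66.39 j6 -0.649 31.05
```

```bash
python3 f.py; python3 f.py
```

```text
F [-2.7 -4.   5.2] Tz 0.493 z 66.39 j6 -0.649 31.2
F [-2.2 -4.2  4.7] Tz 0.507 z 66.4 j6 -0.649 31.35
```

```bash
python3 jog.py '[[[0, 0, 0, -0.03], [0, 0, 0, -0.03], [0, 0, 0, -0.03]]]' >/dev/null; python3 f.py; python3 jog.py '[[[0, 0, 0, -0.03], [0, 0, 0, -0.03], [0, 0, 0, -0.03]]]' >/dev/null; python3 f.py;  python3 jog.py '[[[0, 0, 0, -0.04], [0, 0, 0, -0.04], [0, 0, 0, -0.04]]]' >/dev/null; python3 f.py
```

```text
F [-2.2 -3.5  5.1] Tz -0.355 z 66.4 j6 -0.622 31.8
F [-2.3 -3.5  5.4] Tz -0.313 z 66.38 j6 -0.591 32.25
F [-3.1 -2.7  5.8] Tz -0.022 z 66.39 j6 -0.551 32.7
```

```bash
python3 jog.py '[[[0, 0, -0.5, 0], [0, 0, -0.9, 0], [0, 0, -0.9, 0]]]' >/dev/null; python3 f.py; for i in 1 2; do python3 jog.py '[[[0, 0, 0, 0.03], [0, 0, 0, 0.03], [0, 0, 0, 0.03]]]' >/dev/null; python3 f.py; done
```

```text
F [ 0.9 -4.7 -3.1] Tz -0.053 z 66.43 j6 -0.55 33.15
F [ 2.2 -4.6 -5.7] Tz 0.154 z 66.42 j6 -0.581 33.6
F [ 1.8 -5.2 -5.6] Tz 0.256 z 66.44 j6 -0.611 34.05
```

```bash
python3 jog.py '[[[0, 0, 0, 0], [0, 0, 0, 0], [0, 0, 0, 0], [0, 0, 0, 0]]]' 60 >/dev/null; python3 f.py; python3 -c "
from h import *;print(tool()[:3].round(4))"; python3 jog.py '[[[0, 0, 0, 0], [0, 0, 0, 0], [0, 0, 0, 0], [0, 0, 0, 0], [0, 0, 0, 0]]]' 40 |grep -E "pos|gap|grasp"; python3 f.py
```

```text
F [ 0.5 -0.1 -0.1] Tz -0.01 z 67.16 j6 -0.61 34.6
[[-3.858000e-01 -9.226000e-01  0.000000e+00  5.652177e+02]
 [-9.226000e-01  3.858000e-01  2.000000e-04 -4.034780e+01]
 [-2.000000e-04  0.000000e+00 -1.000000e+00  6.715660e+01]]
tool_pos: [565.3, -40.6, 67.1]
finger_gap: 45.9
grasp_force: 30.0
F [ 0.7 -0.3 -0.5] Tz 0.058 z 67.07 j6 -0.61 35.25
```

```bash
for i in 1 2; do python3 jog.py '[[[0, 0, 0, 0.01], [0, 0, 0, 0.01], [0, 0, 0, 0.01]]]' >/dev/null; python3 f.py; done
```

```text
F [ 1.3 -1.2 -0.9] Tz 0.67 z 67.07 j6 -0.62 35.7
F [ 0.9 -1.6 -1.8] Tz 0.668 z 67.05 j6 -0.63 36.15
```

```bash
for i in 1 2 3; do python3 jog.py '[[[0, 0, 0, -0.05], [0, 0, 0, -0.05], [0, 0, 0, -0.05]]]' >/dev/null; python3 f.py; done;  python3 jog.py '[[[0, 0, 0, -0.05], [0, 0, 0, -0.1], [0, 0, 0, -0.1], [0, 0, 0, -0.1]]]' >/dev/null; python3 f.py
```

```text
F [ 1.7 -1.1 -0.9] Tz -0.039 z 67.07 j6 -0.581 36.6
F [0.2 0.2 0. ] Tz 0.224 z 67.06 j6 -0.531 37.05
F [-1.2  0.8  1.5] Tz 0.185 z 67.05 j6 -0.481 37.5
F [-1.   0.2  1.1] Tz 0.075 z 67.07 j6 -0.381 38.05
```

```bash
cat > f.py <<'E'
from h import *
t=[];f=[];j=[]
for i in range(5):
    s=r.sense();t.append(s['ft_torque'][2]);f.append(s['wrist_force']);j.append(s['joint_torque'][5])
    if i<4:r.camera('top')
print('F',np.mean(f,0).round(1),'Tz',np.round(t,2),np.mean(t).round(3),'jt6',np.mean(j).round(3),'z',s['tool_pos'][2].round(2),'j6',s['joint_pos'][5].round(3),'g',round(s['finger_gap'],1),s['t'])
E
python3 f.py; python3 jog.py '[[[0, 0, 0, -0.05], [0, 0, 0, -0.1], [0, 0, 0, -0.1], [0, 0, 0, -0.1]]]' >/dev/null; python3 f.py; python3 jog.py '[[[0, 0, 0, -0.05], [0, 0, 0, -0.1], [0, 0, 0, -0.1], [0, 0, 0, -0.1]]]' >/dev/null; python3 f.py
```

```text
F [-1.1  0.3  1.4] Tz [ 0.06  0.03 -0.03  0.   -0.  ] 0.011 jt6 -0.002 z 67.08 j6 -0.381 g 46.0 38.25
F [-0.2 -0.5  1.3] Tz [ 0.07 -0.01  0.06  0.05  0.03] 0.041 jt6 -0.051 z 67.07 j6 -0.281 g 45.4 38.85
F [-0.7 -1.   1.5] Tz [ 0.13  0.04  0.04  0.15 -0.  ] 0.07 jt6 -0.059 z 67.08 j6 -0.181 g 45.8 39.45
```

```bash
python3 jog.py '[[[0, 0, 0, 0.05], [0, 0, 0, 0.1], [0, 0, 0, 0.15], [0, 0, 0, 0.2], [0, 0, 0, 0.2], [0, 0, 0, 0.2]]]' >/dev/null; python3 f.py; for i in 1 2 3; do python3 jog.py '[[[0, 0, 0, 0.02], [0, 0, 0, 0.04], [0, 0, 0, 0.04]]]' >/dev/null; python3 f.py; done
```

```text
F [-0.7 -1.4  1.4] Tz [-0.13 -0.1  -0.09 -0.1  -0.08] -0.102 jt6 0.064 z 67.08 j6 -0.38 g 45.8 40.25
F [-0.5 -1.5  1.5] Tz [-0.12 -0.12 -0.09 -0.1  -0.12] -0.11 jt6 0.084 z 67.08 j6 -0.42 g 45.8 40.75
F [-0.1 -2.1  1.4] Tz [-0.06 -0.05 -0.04 -0.1  -0.07] -0.065 jt6 0.058 z 67.07 j6 -0.461 g 45.7 41.25
F [-0.4 -2.4  1.4] Tz [0.01 0.09 0.03 0.07 0.04] 0.048 jt6 -0.044 z 67.06 j6 -0.501 g 45.7 41.75
```

```bash
for i in 1 2; do python3 jog.py '[[[0, 0, 0, 0.02], [0, 0, 0, 0.04], [0, 0, 0, 0.04]]]' >/dev/null; python3 f.py; done
```

```text
F [-0.3 -3.6  2. ] Tz [0.26 0.2  0.22 0.19 0.12] 0.196 jt6 -0.183 z 67.06 j6 -0.541 g 46.2 42.25
F [-0.  -4.8  1.5] Tz [0.37 0.3  0.3  0.36 0.35] 0.335 jt6 -0.352 z 67.04 j6 -0.58 g 45.8 42.75
```

```bash
python3 jog.py '[[[0, 0, 0, 0], [0, 0, 0, 0], [0, 0, 0, 0], [0, 0, 0, 0], [0, 0, 0, 0]]]' 70 | grep gap; python3 f.py; python3 jog.py '[[[0, 0, 0, 0], [0, 0, 0, 0], [0, 0, 0, 0], [0, 0, 0, 0]]]' 40|grep gap; python3 f.py
```

```text
finger_gap: 68.7
F [ 0.1 -0.2  0. ] Tz [-0.01 -0.02  0.03  0.02 -0.02] 0.0 jt6 -0.001 z 67.05 j6 -0.58 g 69.6 43.45
finger_gap: 46.0
F [-0.2 -0.6 -0.2] Tz [-0.03  0.12  0.12  0.1   0.05] 0.072 jt6 -0.083 z 67.05 j6 -0.58 g 45.7 44.05
```

```bash
python3 jog.py '[[[0, 0, 0, 0.005], [0, 0, 0, 0.005], [0, 0, 0, 0.005]]]'|grep gap; python3 f.py
```

```text
finger_gap: 45.2
F [ 0.  -0.5 -0.7] Tz [0.49 0.56 0.54 0.55 0.53] 0.533 jt6 -0.542 z 67.07 j6 -0.585 g 45.8 44.55
```

```bash
cat > f.py <<'E'
from h import *
t=[];j=[]
for i in range(4):
    s=r.sense();t.append(s['ft_torque'][2]);j.append(s['joint_torque'][5])
    if i<3:r.camera('top')
print('Fz',s['wrist_force'][2].round(1),'Tz',np.round(t,2),np.mean(t).round(3),'jt6',np.round(j,2),'j6',s['joint_pos'][5].round(3),s['t'])
E
python3 jog.py '[[[0, 0, 0, -0.05], [0, 0, 0, -0.1], [0, 0, 0, -0.15], [0, 0, 0, -0.2], [0, 0, 0, -0.25], [0, 0, 0, -0.3], [0, 0, 0, -0.35], [0, 0, 0, -0.4], [0, 0, 0, -0.45], [0, 0, 0, -0.48]]]' >/dev/null; python3 f.py
for i in 1 2 3; do python3 jog.py '[[[0, 0, 0, 0.01], [0, 0, 0, 0.02], [0, 0, 0, 0.03], [0, 0, 0, 0.04], [0, 0, 0, 0.05]]]' >/dev/null; python3 f.py; done
```

```text
Fz 0.5 Tz [-0.03  0.04  0.08  0.09] 0.044 jt6 [-0.06  0.03  0.02 -0.05] j6 -0.106 45.7
Fz 1.2 Tz [ 0.08  0.   -0.06  0.01] 0.007 jt6 [-0.01 -0.05  0.03  0.07] j6 -0.156 46.35
Fz 0.3 Tz [ 0.01 -0.04 -0.05 -0.06] -0.033 jt6 [-0.01 -0.05  0.03  0.06] j6 -0.206 47.0
Fz 0.9 Tz [ 0.07 -0.05 -0.06 -0.05] -0.023 jt6 [-0.01 -0.05  0.03  0.07] j6 -0.256 47.65
```

```bash
for i in 1 2 3; do python3 jog.py '[[[0, 0, 0, 0.015], [0, 0, 0, 0.025], [0, 0, 0, 0.03], [0, 0, 0, 0.035], [0, 0, 0, 0.04]]]' >/dev/null; python3 f.py; done
```

```text
Fz 0.4 Tz [ 0.07 -0.01  0.07 -0.02] 0.03 jt6 [-0.04 -0.06 -0.02 -0.01] j6 -0.296 48.3
Fz 0.5 Tz [ 0.05  0.01 -0.02  0.01] 0.012 jt6 [-0.04 -0.06 -0.02 -0.01] j6 -0.335 48.95
Fz 0.4 Tz [0.1  0.03 0.01 0.04] 0.045 jt6 [-0.05 -0.07 -0.03 -0.01] j6 -0.375 49.6
```

```bash
for i in 1 2; do python3 jog.py '[[[0, 0, 0, 0.015], [0, 0, 0, 0.025], [0, 0, 0, 0.03], [0, 0, 0, 0.035], [0, 0, 0, 0.04]]]' >/dev/null; python3 f.py; done
```

```text
Fz 0.5 Tz [0.11 0.09 0.05 0.05] 0.074 jt6 [-0.08 -0.1  -0.07 -0.05] j6 -0.415 50.25
Fz 0.8 Tz [0.12 0.16 0.17 0.11] 0.137 jt6 [-0.14 -0.16 -0.12 -0.11] j6 -0.455 50.9
```

```bash
python3 jog.py '[[[0, 0, 0, 0.01], [0, 0, 0, 0.015], [0, 0, 0, 0.02], [0, 0, 0, 0.025], [0, 0, 0, 0.03]]]' >/dev/null; python3 f.py;  python3 jog.py '[[[0, 0, 0, 0.005], [0, 0, 0, 0.01], [0, 0, 0, 0.015], [0, 0, 0, 0.02]]]' >/dev/null; python3 f.py
```

```text
Fz 1.2 Tz [0.26 0.2  0.19 0.15] 0.2 jt6 [-0.21 -0.23 -0.2  -0.18] j6 -0.485 51.55
Fz 1.3 Tz [0.32 0.32 0.26 0.27] 0.29 jt6 [-0.27 -0.29 -0.26 -0.24] j6 -0.505 52.1
```

```bash
python3 jog.py '[[[0, 0, 0, 0], [0, 0, 0, 0], [0, 0, 0, 0], [0, 0, 0, 0], [0, 0, 0, 0], [0, 0, 0, 0]]]' 72 | grep -E "gap|force"; python3 jog.py '[[[0, 0, -10, 0], [0, 0, -25, 0], [0, 0, -50, 0], [0, 0, -80, 0], [0, 0, -105, 0], [0, 0, -120, 0], [0, 0, -120, 0], [0, 0, -120, 0], [0, 0, -120, 0], [0, 0, -120, 0]]]'
python3 - <<'E'
from h import *
c=cam("wrist");np.savez("w9",P=c["P"],img=c["img"]);print(proj(c,[565.4,-40.5,88]),proj(c,[565.4,-40.5,54]))
g=cv2.cvtColor(c["img"],cv2.COLOR_RGB2GRAY);u,v=proj(c,[565.4,-40.5,88]).astype(int)
print(g[v-50:v+50:6,u-50:u+50:6])
E
```

```text
wrist_force: [1.2, 0.1, -0.2]
finger_gap: 71.3
grasp_force: 0.0
t: 53.7
tool_pos: [564.6, -40.6, 185.8]
tool_rot: [-0.001, -0.597, 0.802, 0.001]
wrist_force: [0.1, 0.1, -1.0]
finger_gap: 72.2
grasp_force: 0.0
[321.42373322 198.92110628] [321.4051768  189.11846626]
[[103  89  75  75 123 112  89 109 116 116 108 105 111 136  77 107  99]
 [ 76  94  79 125  99 113 113  94 114 107  98 114 117 110 145  76 109]
 [103 109 153  93 109 109 116 114 106 114 113 114 100 157 110 116 108]
 [105  76 129 165 113 111 115  83 163  89  94 114 111 106 160 161 105]
 [108 156 145 150 114  87 109 162 167 175 161  85 103 114 111 152 112]
 [107 162 157 165  83 162 169 172 151 167 168 163 151  90 157 138 133]
 [106 166 136 165 179 169 101  45  51  55  54 160 169 194 165 163 156]
 [106 163 151 169 172 154  75  54  74  58  57  72 169 163 165 164 133]
 [109 167 139 158 175  80  72  77  81  81  57  71 166 165 167 159 116]
 [108  99 138 159 177  84  81  78  78  82  58  52 165 166 169 157 108]
 [100 100 155 160 175 132  71  70  63  57  54  80 171 164 155 129  97]
 [100 108 102 145 215 174  92  87  77  86  84 151 175 197 161  99  98]
 [109 100 103 106 142 166 173 165 124 155 171 170 166 134 105 188 206]
 [105 109  94 102 104 109 151 168 171 172 165 152  98  96 203 206 206]
 [192 110  99  95 102 104 104 103 127 108  92 101 188 207 207 206 206]
 [205 148 101 105 104 103 105 104 104  99  95 201 205 205 207 206 207]
 [207 204  96 103  71 103 106  94 102 175 177 192 200 198 197 192 194]]
```

```bash
python3 -c "
from cell import r;print(r.job_done())"
```

```text
the job is handed in; nothing more can be done
None
```

The nut is run down onto the die, nipped to about 0.27 N m and released, and the job is handed in. On the way I overtightened it to about 0.67 N m by the wrist reading, over the 0.4 N m limit. I backed it off to slack and re-snugged it slowly, so the thread briefly took more than you asked for.

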